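Hang up the scrap tin and hold a bracket in the corner of the fence board

ROBOT

A 6-joint arm with a two-finger parallel gripper is mounted at the origin on the work surface. World frame = base frame: x ahead of the robot, y to its left, z up, the work surface at z = 0. Lengths are in m, angles in rad, forces in N, time in s.
With the tool pointing down it reaches from about 0.375 to 0.9 m from the base axis. Payload 3.1 kg.
Tool frame: the origin (TCP) lies between the finger pads; the fingertips stand manip.finger_overhang ahead of it and the grasp point (between the pads) lies 5 mm behind it (manip.finger_overhang is the distance from the TCP to the fingertips, in m); z points along the fingers, y is the line along which they close (so a half turn about z gives the same grasp; the last joint's range is limited). The gripper opens to 85 mm and grips with 20 to 120 N. Pads are 22 mm wide; open, the fingers measure 114 mm over their backs; the gripper's body (76 mm by 85 mm) begins 54 mm behind the grasp point. The pads swing forward as they close: fully open they stand 13 mm farther back than shut.
Start: joints at [-1.514, 0.527, 1.433, -0, 1.181, -0.178], TCP at [0.145, -0.608, 0.245] pointing down, gripper open.
Joint ranges: [-3.08, 3.08], [-0.75, 2.2], [0.22, 2.44], [-1.43, 4.57], [0, 2.65], [-2.85, 2.85]. Speed limits (rad/s): [2.79, 2.79, 3.14, 3.14, 3.14, 3.14].

INTERFACE

Orientations are given as a unit quaternion [x, y, z, w].
In Python, from station import manip gives the robot as it stands.
- The arm moves only by the tool drive_tool, never from a script. Its argument "plan" is a list of rows, each a list of 7 numbers: the shift along the tool's x, y, z in m, then the turn, a rotation vector about the tool's x, y, z in degrees, then the opening, from -1 (shut) to 1 (fully open). In form: [[x, y, z, wx, wy, wz, gripper], ...]. A call has 1 to 10 rows; each row shifts and turns the commanded pose from where the row before left it, along the tool's axes as they then stand; what a row does not reach is not made up. A row lasts 1/10 s, in which the tool goes at most 50 mm and 8.59 degrees, less where a joint would pass 70% of its speed; a pose out of reach is approached as far as the arm can. A call is refused whole if a number of a shift passes 0.05 or a number of a turn 8.59, either way. A call with a gripper value outside its range is refused whole. The fingers move at their own pace and stop on an object; "newtons" is the grip in N (left out, the last holds). Time passes only in rows, so rows that do not move let the fingers close. It gives the time, the measured TCP pose, the force, the opening and the grip force at its end, in the units of the state.
- manip.sense(): the state, without advancing time (a new reading comes with each control period).
- manip.snapshot(name): name is "scene" or "top" or "wrist"; returns a dict with "image" (384x512x3 uint8, red, green, blue), "z_map" (384x512 float32, m along the optical axis (not along the pixel's ray), 0 where there is no reading), "fov_y" (degrees; the focal length in pixels is half the picture's height over the tangent of half this angle, whatever the lens; pixels are square), "cx", "cy" (the principal point, pixels), "extrinsics" (4x4, takes a point from camera to world coordinates); the wrist camera has in their place "mount" (4x4, takes a point from camera to tool coordinates, whose origin is the TCP and whose axes are the flange's). Camera axes: x right, y up, looking along -z (the intrinsics and any distortion apply to the point x, -y, -z); pixel columns grow to the right and rows downward; lengths in m; the calibration is good to about 2 mm. A picture is of the moment at which its call begins: read the wrist's pose just before it.
- manip.sign_off(): hands the job in; it is judged then, once.
The state is a dict: "t": time; "q": joint angles; "qd": joint speeds; "tau": joint torques, N m; "tcp_pos": TCP position; "tool_rot": TCP orientation; "force": force on the tool from outside, world axes, zero at the start; "ft_torque": the same for the moment, N m; "finger_gap": opening from 0.0 (shut) to 1.0 (fully open); "gripper_force": force on a finger pad.
Only numpy, scipy, OpenCV 4.12 (cv2) and the standard library are available. Lean on these libraries where they do the work, as an engineer would, in place of code of your own. Each camera call takes 0.05 s, during which the arm holds its last target. There are 200 camera calls.

TASK

The scrap tin has been left standing in the fenced corner of the wooden work board: hang it by its handle on the hook of the post and let go of it. Then put the aluminium angle bracket into that corner, its foot flat on the board with the end away from the upright flush against the far fence and its long side flush against the side fence, press it firmly against both fences at once, and finish while still holding it pressed there, ready to be worked on. Leave the file, the jar and the hammer where they are.

Things in the scene. Friction and masses are not known exactly. Their poses are not given: they have to be found in the camera images.
- board: flat pale plywood work board fixed to the bench, 240 x 240 mm, 18 mm thick, carrying two dark wooden fences along its far (+x) and right (-y) edges. Origin: centre of its underside, on the bench. Its +x axis points to the far fence, its -y axis to the side fence, z up. Board top at z = 18 mm. Waxed, so the bracket slides easily on it (friction about 0.25); does not move.
- fence_far: dark wooden strip fixed along the far edge of the board: 20 mm thick (its x), 240 mm long (its y), 22 mm high above the board (top 40 mm above the bench), waxed, brass screws. Origin: centre of its underside, on the board top. Its -x face is the face to press against. Rigid.
- fence_side: dark wooden strip fixed along the right edge of the board: 160 mm long (its x), 20 mm thick (its y), 22 mm high above the board. Origin: centre of its underside, on the board top. Its +y face is the face to press against. It stops 15 mm short of the far fence, which leaves a gap for filings. Rigid.
- board_corner (a point): the point on the board's top where the lines of the two fence faces meet, at (100, -100, 18) mm in the board's frame.
- bracket: loose aluminium angle bracket, about 0.2 kg, left of the board. Foot 90 (x) x 60 (y) x 10 mm; upright plate 10 mm thick (x), 60 mm wide, top 60 mm above the underside, at the foot's -x end (mid-plane x = -40 mm); grip it from above across its thickness. Origin: centre of the underside. Its +x end goes to the far fence, its -y side to the side fence. Starts within 0.5 rad of the world's axes.
- bracket_corner (a point): the bottom corner of the bracket's foot, at (45, -30, 0) mm in the bracket's frame; it comes to board_corner when the bracket is home.
- tin: open steel scrap tin, 100 mm across, 80 mm high, about 0.2 kg, with a fixed handle in its y-z plane: two upright rods carry a level wooden bar, 10 mm thick (x), 110 mm long (y), from z = 143 to 158 mm. Origin: centre of the underside. Starts on the board in the corner. Grip the bar across x, about 27 mm beside its middle, to leave the middle free for the hook.
- tin_bar (a point): middle of the wooden handle bar, 150 mm above the tin's underside and 7 mm above the bar's underside.
- hook_post: dark square wooden post, 26 mm, 223 mm high, fixed right of the board, with an 8 mm round steel hook pointing to its -x, towards the board. Origin: on the bench below the saddle; post centre at x = 90 mm. Hook tip at x = -28 mm, its top at z = 219 mm; the arm back to the post has its top at z = 209 mm. The tin is too wide to come down from above: slide its bar in over the tip, then lower.
- hook_saddle (a point): lowest point of the hook on its upper side, (2, 0, 194) mm in the post's frame; the hung bar rests here, tin_bar about 7 mm above this point.
- file: bystander: flat steel file with wooden handle, 270 mm long, lying beyond the board. Leave it.
- wax_jar: bystander: amber glass jar with steel cap, 60 mm across, 55 mm high, beyond the hook post at the far right. Leave it.
- hammer: bystander: hammer, 240 mm long, lying at the far left. Leave it.
Mind the look-alikes: they are no part of the job. What is shaped like the tin but yellow is not meant. What is shaped like the hook_post but yellow is not meant.

How it is judged:
On the way:
1. the scrap tin hangs by its handle on the hook, let go (distance between tin_bar and hook_saddle below 0.02 m and contact force between tin and hook_post above 0.5 N and contact force between tin and the arm below 0.05 N and contact force between tin and the fingers below 0.05 N and angle between tin's own z axis and vertical below 0.3 rad), for 0.3 s.
At the end, for the whole second after the job is handed in: Bracket in the fence corner: within 4 mm of it, square and flat within 2 degrees, still, pressing each fence with over 2 N, the gripper still bearing on it with over 2 N. Tin hanging on the hook untouched: bar's middle within 20 mm of the saddle, tilted under 17 degrees (all of step 1 and distance between bracket_corner and board_corner below 0.004 m and angle between the x axis of bracket and the x axis of board, either way round below 0.035 rad and angle between bracket's own z axis and vertical below 0.035 rad and contact force between bracket and fence_far above 2 N and contact force between bracket and fence_side above 2 N and contact force between bracket and the fingers above 2 N and linear speed of bracket below 0.01 m/s); the arm keeps its last pose, push and grip.
It fails at once if the file, the jar or the hammer is moved by more than 30 mm (distance of any of file, wax_jar, hammer from where it was at the start of the episode above 0.03 m).
It also fails if it takes over 72 s, if anything falls off the work surface, if the arm or the gripper's body presses on something with over 40 N, if the wrist force passes 120 N, or if a joint passes its speed limit or range.

## Working session

There is one attempt and no reset: what is moved stays moved. The work goes in short steps, Python scripts to look and compute and a tool call to move; the robot and the scene stay as the last step left them, time stands still between calls to the robot, and variables do not carry over. Pictures are saved under pics/ and viewed, at most 10 in all, crops included, and the job is handed in when it is done.

Besides the shell and the picture viewer there is one more tool, called after ">>>" as name(argument=value, ...) on one line, values as JSON. drive_tool: Moves the arm, as the interface text tells. Its arguments: {"type":"object","properties":{"plan":{"type":"array"},"newtons":{"type":"number"}},"required":["plan"]}

```bash
mkdir -p pics; ls; cat > h.py <<'E'
import numpy as np, cv2
from station import manip
from scipy.spatial.transform import Rotation as R
def snap(n):
    s=manip.sense(); d=manip.snapshot(n)
    d['f']=d['image'].shape[0]/2/np.tan(np.radians(d['fov_y'])/2)
    if 'extrinsics' in d: d['T']=np.array(d['extrinsics'])
    else:
        T=np.eye(4);T[:3,:3]=R.from_quat(s['tool_rot']).as_matrix();T[:3,3]=s['tcp_pos'];d['T']=T@np.array(d['mount'])
    return d
def cloud(d):
    v,u=np.mgrid[:d['z_map'].shape[0],:d['z_map'].shape[1]];z=d['z_map']
    p=np.stack([(u-d['cx'])/d['f']*z,-(v-d['cy'])/d['f']*z,-z],-1)
    return p@d['T'][:3,:3].T+d['T'][:3,3]
def ray(d,u,v):
    r=d['T'][:3,:3]@np.array([(u-d['cx'])/d['f'],-(v-d['cy'])/d['f'],-1.]);return d['T'][:3,3],r
def onz(d,u,v,z):
    o,r=ray(d,u,v);return o+r*(z-o[2])/r[2]
E
python3 - <<'E'
from h import *
import pickle
for n in('scene','top'):
    d=snap(n);pickle.dump({k:v for k,v in d.items()},open(n+'.pkl','wb'))
    print(n,[k for k in d],d['f'],d['cx'],d['cy'],d['T'].round(3).tolist())
    cv2.imwrite(f'pics/{n}.png',cv2.resize(d['image'][...,::-1],(768,576),interpolation=cv2.INTER_CUBIC))
print(manip.finger_overhang,manip.sense())
E
```

```text
pics
scene ['image', 'z_map', 'fov_y', 'cx', 'cy', 'extrinsics', 'f', 'T'] 395.28337268666735 250.1087303283161 183.34260599280452 [[0.876, -0.365, 0.315, 0.944], [0.482, 0.647, -0.591, -0.721], [0.012, 0.669, 0.743, 1.049], [0.0, 0.0, 0.0, 1.0]]
top ['image', 'z_map', 'fov_y', 'cx', 'cy', 'extrinsics', 'f', 'T'] 363.16091879455064 259.17415242403536 189.36337934878003 [[0.022, 0.995, -0.102, 0.415], [-1.0, 0.021, -0.009, 0.038], [-0.007, 0.102, 0.995, 1.338], [0.0, 0.0, 0.0, 1.0]]
0.014 {'t': 0.1, 'q': array([-1.51450735e+00,  5.28380493e-01,  1.43376333e+00,  1.24080096e-05,
        1.18140961e+00, -1.78505343e-01]), 'qd': array([ 0.00184847, -0.0014395 , -0.00256517,  0.00116825,  0.00105569,
        0.00097881]), 'tau': array([-2.14757756e-04, -4.43304598e+01, -1.78586805e+01, -1.36692361e-04,
        3.88430228e-03,  2.01822439e-05]), 'tcp_pos': array([ 0.14539546, -0.60722338,  0.24443042]), 'tool_rot': array([ 9.93116663e-01,  1.17125283e-01,  6.55992178e-05, -9.78211022e-04]), 'force': array([0.71919599, 0.22152889, 0.25263568]), 'ft_torque': array([ 0.00120481,  0.06267412, -0.02702859]), 'gripper_force': 0.0, 'finger_gap': 1.002305677406833}
```

View pics/top.png

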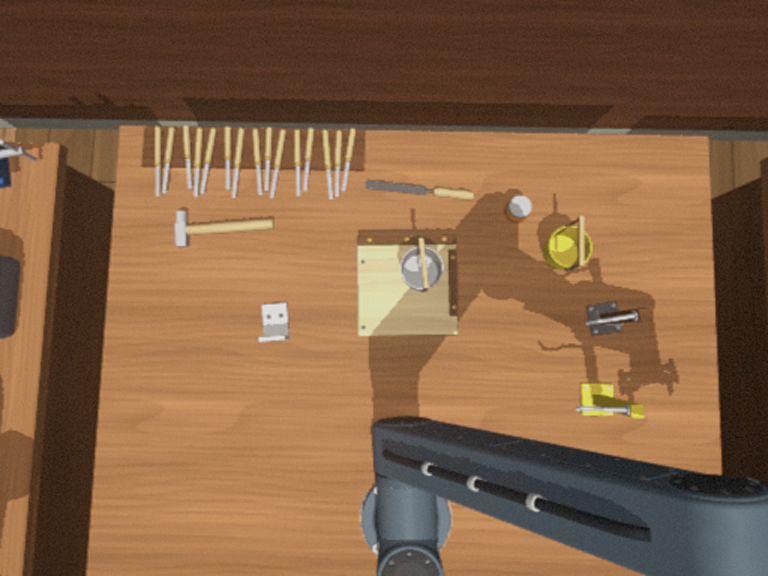

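View pics/scene.png

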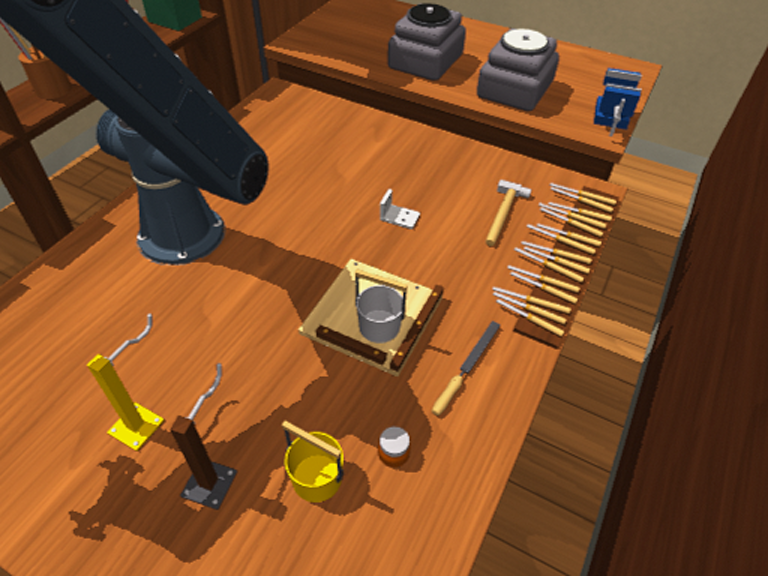

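The top view (768 px wide) shows the tin at (422,268) with its bar from (421,240) to (426,290). The board spans (358–457, 232–335), the bracket is at (273,322), and the dark post is at (605,317) with its hook pointing left toward the board. The yellow tin and post are decoys. In the scene view the tin is at (380,305), the dark post at (195,460), its hook tip at (218,367), and the bracket at (400,210).

```bash
python3 - <<'E'
from h import *
import pickle
D={n:pickle.load(open(n+'.pkl','rb')) for n in('scene','top')}
def rect(P):
    c,s,a=cv2.minAreaRect((P[:,:2]*1000).astype(np.float32));return [round(x,1) for x in c],[round(x,1) for x in s],round(a,1)
def pick(n,u0,u1,v0,v1):   # in 768 px
    d=D[n];C=cloud(d);k=1.5
    sl=np.s_[int(v0/k):int(v1/k),int(u0/k):int(u1/k)];P=C[sl].reshape(-1,3);col=d['image'][sl].reshape(-1,3)
    m=d['z_map'][sl].ravel()>0;return P[m],col[m]
for n,b,t,p,h in(('top',(350,465,225,342),(395,450,230,300),(255,295,295,350),(575,650,295,340)),('scene',(295,450,255,380),(345,420,265,345),(370,425,180,232),(165,245,350,510))):
    P,_=pick(n,*t);q=P[(P[:,2]>.155)&(P[:,2]<.2)];print(n,'bar',len(q),rect(q),np.median(q[:,2]),np.percentile(q[:,2],95))
    P,_=pick(n,*p);f=P[(P[:,2]>.006)&(P[:,2]<.014)];u=P[P[:,2]>.05];print(' foot',len(f),rect(f),np.median(f[:,2]),'upright',len(u),rect(u) if len(u)>3 else 0,u[:,2].max() if len(u) else 0)
    f=P[(P[:,2]>.006)];print(' allbr',rect(f))
    P,_=pick(n,*b);f=P[(P[:,2]>.035)&(P[:,2]<.045)];print(' fencetop',len(f),f.min(0).round(4),f.max(0).round(4),np.median(f[:,2]))
    hull=P[(P[:,2]>.012)&(P[:,2]<.045)];print(' board',rect(hull))
    P,_=pick(n,*h);q=P[P[:,2]>.17];print(' hook');q=q[np.argsort(q[:,1])];print((q*1000).round().astype(int)[::max(1,len(q)//40)].tolist())
    pl=P[(P[:,2]>.002)&(P[:,2]<.02)];print(' plate',rect(pl))
a=[cv2.resize(cv2.cvtColor(D['top']['image'],4)[v0:v1,u0:u1],(400,300),interpolation=cv2.INTER_CUBIC) for u0,u1,v0,v1 in((230,310,150,210+0),(370,450,190,250),(160,208,195,231))]
s=cv2.resize(cv2.cvtColor(D['scene']['image'],4)[240:336,110:190],(400,480))
c=np.zeros((600,800,3),np.uint8);c[:300,:400]=a[0];c[:300,400:]=a[1];c[300:,:400]=a[2];c[300:,400:]=cv2.resize(s,(400,300));cv2.imwrite('pics/crops.png',c)
E
```

```text
top bar 111 ([581.7, -24.7], [107.4, 10.4], 6.7) 0.17575162708341696 0.1798143206531233
 foot 319 ([449.5, 336.8], [114.4, 83.9], 6.5) 0.01011830683699011 upright 51 ([413.2, 320.4], [9.9, 59.0], 6.5) 0.06533248887374876
 allbr ([449.5, 336.2], [115.5, 83.4], 5.7)
 fencetop 600 [ 0.4769 -0.1153  0.035 ] [0.6695 0.1261 0.0449] 0.04024775474925668
 board ([548.2, 4.6], [239.6, 239.6], 1.7)
 hook
[[486, -483, 220], [483, -482, 223], [477, -481, 225], [477, -478, 224], [471, -478, 225], [489, -476, 223], [480, -475, 225], [477, -474, 220], [489, -473, 222], [483, -471, 220], [480, -469, 223], [467, -469, 224], [489, -467, 222], [465, -466, 196], [489, -466, 219], [468, -465, 219], [466, -464, 178], [466, -464, 186], [469, -463, 180], [473, -463, 224], [488, -462, 185], [490, -461, 207], [485, -461, 179], [468, -461, 200], [486, -460, 216], [477, -460, 217], [471, -460, 217], [483, -459, 213], [481, -458, 201], [477, -452, 208], [474, -447, 211], [477, -443, 207], [474, -439, 208], [473, -432, 210], [470, -429, 211], [473, -425, 206], [473, -420, 209], [470, -414, 208], [467, -412, 206], 
[... 766 characters left out ...]
216], [496, -487, 202], [498, -487, 187], [497, -486, 175], [491, -485, 222], [487, -483, 221], [480, -482, 222], [497, -481, 213], [477, -480, 220], [496, -478, 207], [497, -477, 190], [496, -476, 193], [496, -475, 205], [472, -474, 220], [474, -473, 220], [496, -471, 194], [477, -471, 223], [484, -469, 223], [494, -468, 176], [482, -467, 222], [495, -466, 218], [493, -464, 175], [493, -462, 191], [479, -454, 208], [475, -446, 207], [472, -440, 204], [475, -433, 205], [472, -426, 206], [476, -419, 208], [474, -410, 202], [470, -401, 195], [467, -393, 195], [462, -384, 188], [468, -377, 187], [462, -370, 196], [461, -366, 209], [465, -362, 211]]
 plate ([400.4, -383.6], [153.5, 363.9], 41.4)
```

View pics/crops.png

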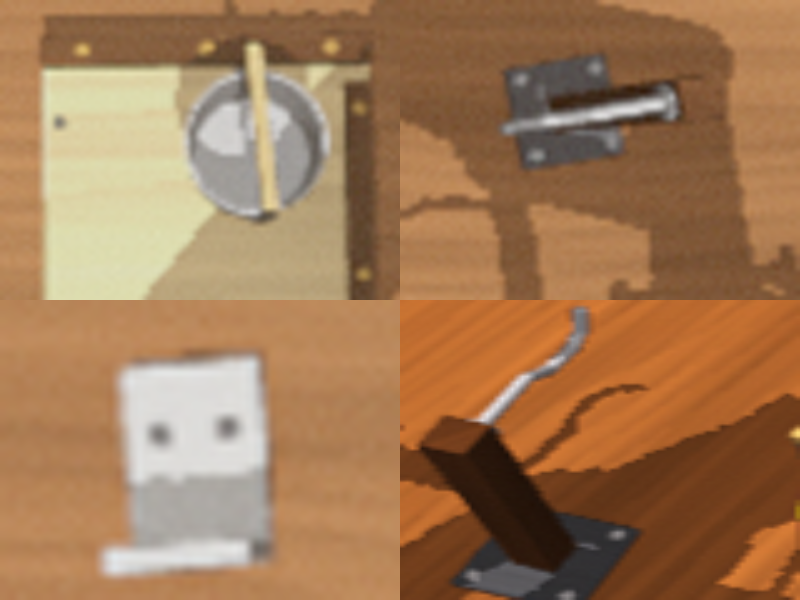

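The crops show the tin bar running from (253,45) to (270,210), roughly along world x. The hook runs from its tip at (505,128) to the post at (670,100). The bracket's upright is at the bottom of its crop, around (180,558). I'll move over the hook and look with the wrist camera on the way.

>>> drive_tool(plan=[[0,0,-0.05,0,0,0,1],[0,0,-0.05,0,0,0,1],[0.045,-0.017,0,0,0,0,1],[0.045,-0.017,0,0,0,0,1],[0.045,-0.017,0,0,0,0,1],[0.045,-0.017,0,0,0,0,1],[0.045,-0.017,0,0,0,0,1],[0.045,-0.017,0,0,0,0,1],[0.045,-0.017,0,0,0,0,1],[0.03,-0.012,0,0,0,0,1]], newtons=60)

```text
t: 1.1
tcp_pos: [0.4526, -0.3977, 0.3448]
tool_rot: [0.993, 0.118, 0.0, -0.001]
force: [-0.4, -0.9, 0.0]
finger_gap: 1.001
gripper_force: 0.0
```

```bash
python3 - <<'E'
from h import *
import pickle
s=manip.sense();print(s['t'],s['tcp_pos'],R.from_quat(s['tool_rot']).as_matrix().round(3).tolist())
d=snap('wrist');pickle.dump(d,open('w1.pkl','wb'));print(d['T'].round(3).tolist(),d['f'])
cv2.imwrite('pics/w1.png',cv2.resize(d['image'][...,::-1],(768,576)))
C=cloud(d).reshape(-1,3);C=C[(d['z_map']>0).ravel()]
q=C[(C[:,2]>.18)&(C[:,2]<.235)&(C[:,1]<-.33)&(C[:,1]>-.52)];q=q[np.argsort(q[:,1])]
for y in range(-500,-340,8):
    m=q[(q[:,1]*1000>y)&(q[:,1]*1000<=y+8)]*1000
    if len(m): print(y+4,len(m),m.min(0).round(),m.max(0).round())
E
```

```text
1.1 [ 0.45262666 -0.39766034  0.34484938] [[0.972, 0.235, 0.0], [0.235, -0.972, 0.001], [0.0, -0.001, -1.0]]
[[0.235, 0.936, 0.263, 0.518], [-0.972, 0.227, 0.062, -0.383], [-0.002, -0.27, 0.963, 0.474], [0.0, 0.0, 0.0, 1.0]] 272.2171838512088
-488 93 [ 469. -490.  197.] [ 494. -484.  225.]
-480 281 [ 467. -484.  180.] [ 495. -476.  226.]
-472 276 [ 466. -476.  182.] [ 493. -468.  225.]
-464 440 [ 296. -468.  180.] [ 492. -460.  225.]
-456 191 [ 297. -460.  180.] [ 488. -452.  217.]
-448 147 [ 297. -452.  180.] [ 479. -444.  211.]
-440 129 [ 278. -444.  180.] [ 478. -436.  210.]
-432 63 [ 467. -436.  205.] [ 476. -428.  211.]
-424 66 [ 466. -428.  205.] [ 475. -420.  211.]
-416 65 [ 465. -420.  203.] [ 473. -412.  210.]
-408 65 [ 463. -412.  198.] [ 472. -404.  208.]
-400 62 [ 461. -404.  191.] [ 470. -396.  200.]
-392 79 [ 288. -396.  191.] [ 469. -388.  205.]
-384 109 [ 282. -388.  189.] [ 467. -380.  204.]
-376 112 [ 283. -380.  189.] [ 465. -372.  199.]
-368 118 [ 282. -372.  187.] [ 464. -364.  214.]
-360 120 [ 282. -364.  189.] [ 463. -356.  221.]
-352 56 [ 281. -356.  188.] [ 458. -348.  217.]
-344 85 [ 284. -348.  192.] [ 290. -340.  218.]
```

View pics/w1.png

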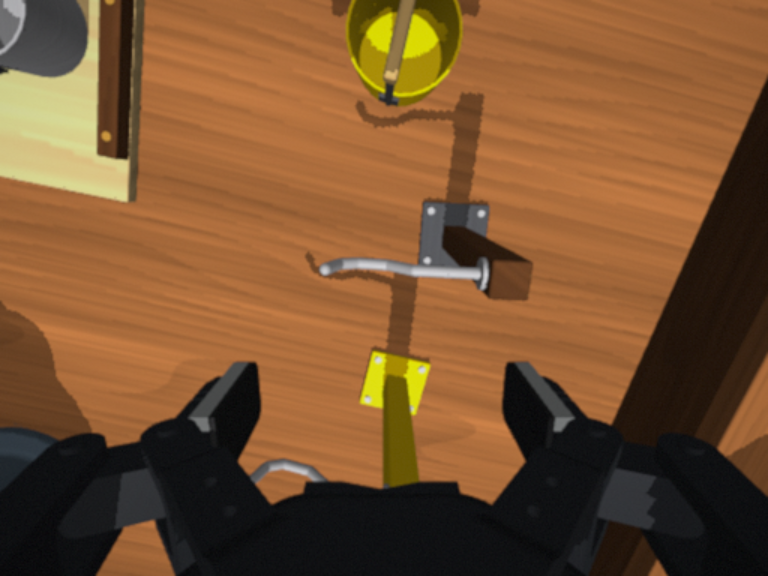

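The wrist view shows the dark hook with its tip at (322,270) and its post top at (510,280). The saddle comes out at about (0.464, -0.387), with the post's x axis along (0.18, -0.98). Next I go over the tin.

>>> drive_tool(plan=[[0.0175,-0.043,0,0,0,0,1],[0.0175,-0.043,0,0,0,0,1],[0.0175,-0.043,0,0,0,0,1],[0.0175,-0.043,0,0,0,0,1],[0.0175,-0.043,0,0,0,0,1],[0.0175,-0.043,0,0,0,0,1],[0.0175,-0.043,0,0,0,0,1],[0.0175,-0.043,0,0,0,0,1],[0,0,0,0,0,7.5,1],[0,0,0,0,0,0,1]])

```text
t: 2.15
tcp_pos: [0.5063, -0.0316, 0.345]
tool_rot: [0.999, 0.054, -0.0, 0.0]
force: [0.3, -0.1, -0.5]
finger_gap: 1.001
gripper_force: 0.0
```

```bash
python3 - <<'E'
from h import *
import pickle
s=manip.sense();print(s['t'],s['tcp_pos'],R.from_quat(s['tool_rot']).as_matrix().round(3).tolist())
d=snap('wrist');pickle.dump(d,open('w2.pkl','wb'))
cv2.imwrite('pics/w2.png',cv2.resize(d['image'][...,::-1],(768,576)))
C=cloud(d);P=C.reshape(-1,3)[(d['z_map']>0).ravel()]
q=P[(P[:,2]>.158)&(P[:,2]<.2)&(P[:,0]>.5)&(abs(P[:,1]+.026)<.05)]
print(cv2.minAreaRect((q[:,:2]*1000).astype(np.float32)),np.percentile(q[:,2],[5,50,95]))
f=P[(P[:,2]>.033)&(P[:,2]<.045)&(P[:,0]>.4)&(P[:,0]<.72)&(abs(P[:,1])<.15)]
h=f[(f[:,0]<.63)&(f[:,1]<-.07)]*1000;print('side fence',cv2.minAreaRect(h[:,:2].astype(np.float32)),np.median(h[:,2]))
h=f[(f[:,0]>.64)&(f[:,1]>-.03)]*1000;print('far fence',cv2.minAreaRect(h[:,:2].astype(np.float32)) if len(h) else 0)
E
```

```text
2.15 [ 0.50627879 -0.03160875  0.34500874] [[0.994, 0.107, -0.001], [0.107, -0.994, -0.0], [-0.001, -0.0, -1.0]]
((583.2747192382812, -24.441513061523438), (108.66036224365234, 9.966007232666016), 6.882181167602539) [0.17488942 0.17638975 0.17772294]
side fence ((553.9969482421875, -103.4502944946289), (152.32049560546875, 20.42842674255371), 2.070981502532959) 40.45343044973482
far fence ((657.6256103515625, 49.761478424072266), (20.687883377075195, 159.962158203125), 1.8783462047576904)
```

View pics/w2.png

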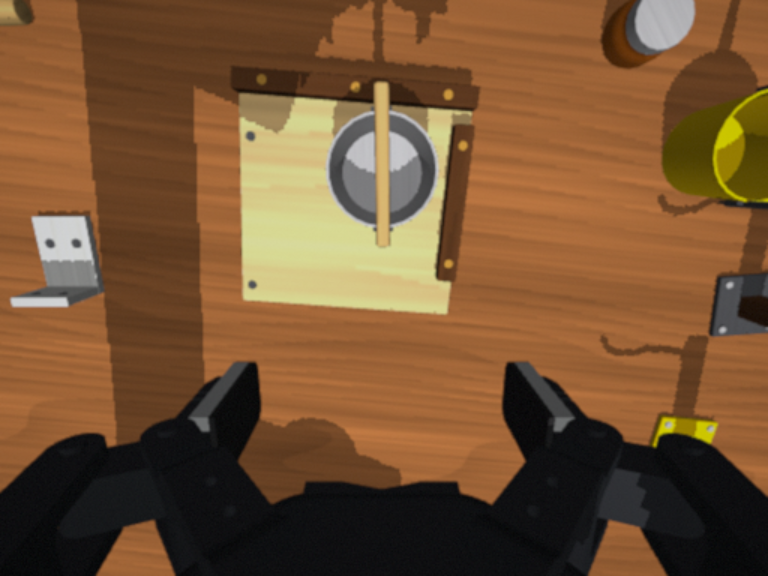

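The wrist view shows the bar from (382,82) to (382,246), in line with the tool. I grip it 27 mm to the near side of its middle.

>>> drive_tool(plan=[[0.02,0,0.03,0,0,-0.5,1],[0.02,0.001,0.04,0,0,0,1],[0.01,0,0.045,0,0,0,1],[0,0,0.04,0,0,0,1],[0,0,0.027,0,0,0,1],[0,0,0,0,0,0,-1],[0,0,0,0,0,0,-1],[0,0,0,0,0,0,-1],[0,0,0,0,0,0,-1],[0,0,0,0,0,0,-1]], newtons=90)

```text
t: 3.2
tcp_pos: [0.5573, -0.0288, 0.1649]
tool_rot: [0.998, 0.056, 0.002, 0.0]
force: [-0.5, 0.9, 0.1]
finger_gap: 0.149
gripper_force: 0.1
```

>>> drive_tool(plan=[[0,0,0,0,0,0,-1],[0,0,0,0,0,0,-1],[0,0,0,0,0,0,-1],[0,0,-0.02,0,0,0,-1],[0,0,-0.03,0,0,0,-1],[0,0,-0.03,0,0,0,-1],[0,0,0,0,0,0,-1],[0,0,0,0,0,0,-1]])

```text
t: 4.0
tcp_pos: [0.556, -0.0285, 0.2431]
tool_rot: [0.998, 0.056, -0.0, 0.0]
force: [-0.4, 0.0, -3.0]
finger_gap: 0.097
gripper_force: 88.1
```

```bash
python3 - <<'E'
from h import *
s=manip.sense();print(s['t'],s['tcp_pos'],R.from_quat(s['tool_rot']).as_matrix().round(3).tolist(),s['force'],s['gripper_force'])
for n in('wrist','top'):
    d=snap(n);C=cloud(d);P=C.reshape(-1,3)[(d['z_map']>0).ravel()]
    q=P[(P[:,2]>.22)&(P[:,2]<.28)&(P[:,0]>s['tcp_pos'][0]+.016)&(P[:,0]<.68)&(abs(P[:,1]+.026)<.02)]
    if len(q)>5: print(n,len(q),cv2.minAreaRect((q[:,:2]*1000).astype(np.float32)),np.polyfit(q[:,0]-.58,q[:,2],1))
E
```

```text
4.0 [ 0.55602365 -0.02846879  0.24314935] [[0.994, 0.113, -0.0], [0.113, -0.994, -0.0], [-0.0, 0.0, -1.0]] [-0.43039125  0.0176174  -3.00881511] 88.08401226997375
wrist 3341 ((604.0924682617188, -23.84099578857422), (65.28045654296875, 10.039316177368164), 6.518815040588379) [-0.00495691  0.25475284]
```

The tin is held level, with its bar middle 26 mm ahead of the TCP. I carry it to just in front of the hook tip.

>>> drive_tool(plan=[[-0.01,0.018,0,0,0,0,-1],[-0.02,0.034,0,0,0,0,-1],[-0.022,0.037,0,0,0,0,-1],[-0.022,0.037,0,0,0,0,-1],[-0.022,0.037,0.003,0,0,0,-1],[-0.022,0.037,0.003,0,0,0,-1],[-0.022,0.037,0,0,0,-2,-1],[-0.016,0.024,0,0,0,-2,-1],[-0.008,0.012,0,0,0,0,-1],[0,0,0,0,0,0,-1]])

```text
t: 5.1
tcp_pos: [0.4251, -0.3202, 0.236]
tool_rot: [0.996, 0.089, -0.001, -0.001]
force: [-0.7, -0.5, -2.1]
finger_gap: 0.101
gripper_force: 88.1
```

```bash
python3 - <<'E'
from h import *
s=manip.sense();t=s['tcp_pos'];M=R.from_quat(s['tool_rot']).as_matrix();print(s['t'],t,M.round(3).tolist())
d=snap('wrist');cv2.imwrite('pics/w3.png',cv2.resize(d['image'][...,::-1],(768,576)))
C=cloud(d);P=C.reshape(-1,3)[(d['z_map']>0).ravel()]
L=(P-t)@M # tool coords
q=L[(L[:,0]>.016)&(L[:,0]<.09)&(abs(L[:,1])<.012)&(abs(L[:,2]+.01)<.02)]
print('bar',cv2.minAreaRect((q[:,:2]*1000).astype(np.float32)),np.median(q[:,2]))
m=(P[:,2]>.183)&(P[:,2]<.235)&(P[:,1]<-.345)&(P[:,0]>.43)&(P[:,0]<.5)&(P[:,1]>-.48)
H=L[m]*1000
for y in range(20,180,8):
    k=H[(H[:,1]>=y)&(H[:,1]<y+8)]
    if len(k): print(y+4,len(k),k.min(0).round(),k.max(0).round())
E
```

```text
5.1 [ 0.42509651 -0.32015368  0.23604744] [[0.984, 0.178, -0.001], [0.178, -0.984, 0.002], [-0.001, -0.002, -1.0]]
bar ((48.441322326660156, 0.6789970397949219), (10.017865180969238, 64.84309387207031), 89.8836441040039) -0.011562262057673833
40 87 [21. 41. 16.] [29. 44. 28.]
48 159 [21. 44. 15.] [29. 52. 39.]
56 105 [22. 52. 29.] [29. 60. 44.]
64 138 [21. 60. 40.] [29. 68. 46.]
72 150 [22. 68. 40.] [29. 76. 46.]
80 156 [22. 76. 40.] [29. 84. 45.]
88 219 [22. 84. 33.] [30. 92. 44.]
96 251 [22. 92. 26.] [ 30. 100.  39.]
104 188 [ 22. 100.  25.] [ 30. 108.  32.]
112 176 [ 22. 108.  25.] [ 30. 116.  30.]
120 177 [ 22. 116.  24.] [ 30. 124.  30.]
128 185 [ 22. 124.  25.] [ 30. 132.  31.]
136 190 [ 22. 132.  25.] [ 30. 140.  31.]
144 837 [ 15. 140.  18.] [ 37. 148.  48.]
152 632 [ 13. 148.  19.] [ 39. 156.  53.]
160 51 [ 39. 156.  35.] [ 39. 164.  53.]
168 19 [ 39. 164.  43.] [ 39. 169.  53.]
```

View pics/w3.png

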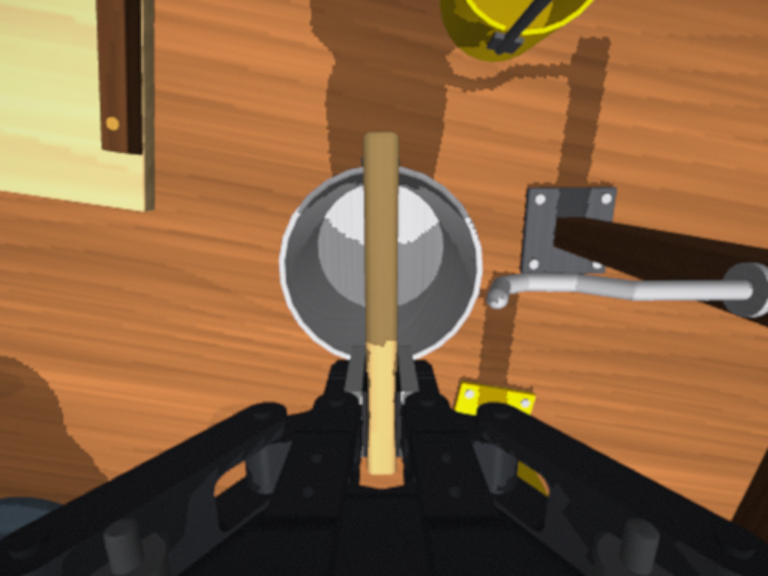

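The hook lies in line with the tool at x≈26 mm, right under the bar's middle, and the tip clears the bar by 11 mm. Slide in 71 mm, then lower.

>>> drive_tool(plan=[[0,0.015,0,0,0,0,-1],[0,0.025,0,0,0,0,-1],[0,0.022,0,0,0,0,-1],[0,0.009,0,0,0,0,-1],[0,0,0,0,0,0,-1],[0,0,0.015,0,0,0,-1],[0,0,0.015,0,0,0,-1],[0,0,0.004,0,0,0,-1],[0,0,0,0,0,0,-1],[0,0,0,0,0,0,-1]])

```text
t: 6.15
tcp_pos: [0.4392, -0.3886, 0.2039]
tool_rot: [0.996, 0.091, 0.0, 0.0]
force: [1.2, -0.3, -1.7]
finger_gap: 0.096
gripper_force: 88.0
```

>>> drive_tool(plan=[[0,0,0.003,0,0,0,-1],[0,0,0.002,0,0,0,-1],[0,0,0,0,0,0,-1]])

```text
t: 6.45
tcp_pos: [0.4388, -0.3889, 0.1983]
tool_rot: [0.996, 0.091, -0.0, -0.0]
force: [0.4, -0.6, -3.5]
finger_gap: 0.099
gripper_force: 88.1
```

>>> drive_tool(plan=[[0,0,0.002,0,0,0,-1],[0,0,0,0,0,0,-1]])

```text
t: 6.65
tcp_pos: [0.4389, -0.3892, 0.1973]
tool_rot: [0.996, 0.091, 0.0, 0.0]
force: [-1.5, 1.6, 3.8]
finger_gap: 0.093
gripper_force: 89.1
```

Contact: the vertical force went from about -2.5 to +3.8 N, so the bar is on the saddle. Release.

>>> drive_tool(plan=[[0,0,-0.001,0,0,0,-0.6],[0,0,0,0,0,0,-0.4],[0,0,0,0,0,0,0],[0,0,0,0,0,0,0.2],[0,0,0,0,0,0,0.2],[0,0,0,0,0,0,0.2],[0,0,-0.02,0,0,0,0.2],[0,0,-0.03,0,0,0,0.2],[0,0,-0.04,0,0,0,0.2],[0,0,-0.03,0,0,0,0.2]])

```text
t: 7.65
tcp_pos: [0.4391, -0.3893, 0.3194]
tool_rot: [0.996, 0.091, 0.001, 0.001]
force: [0.4, -0.9, -0.5]
finger_gap: 0.6
gripper_force: 0.0
```

```bash
python3 - <<'E'
from h import *
s=manip.sense();t=s['tcp_pos'];M=R.from_quat(s['tool_rot']).as_matrix();print(s['t'],t,s['force'])
d=snap('wrist');cv2.imwrite('pics/w4.png',cv2.resize(d['image'][...,::-1],(768,576)))
C=cloud(d);P=C.reshape(-1,3)[(d['z_map']>0).ravel()]
q=P[(P[:,2]>.196)&(P[:,2]<.225)&(abs(P[:,1]+.387)<.025)&(P[:,0]>.39)&(P[:,0]<.53)]
print('bar',cv2.minAreaRect((q[:,:2]*1000).astype(np.float32)),np.polyfit(q[:,0]-.464,q[:,2],1))
E
```

```text
7.65 [ 0.43913303 -0.38928253  0.31941801] [ 0.40356254 -0.86003892 -0.537992  ]
bar ((464.842529296875, -387.194091796875), (48.492759704589844, 104.77741241455078), 81.88638305664062) [-0.02354486  0.20773534]
```

View pics/w4.png

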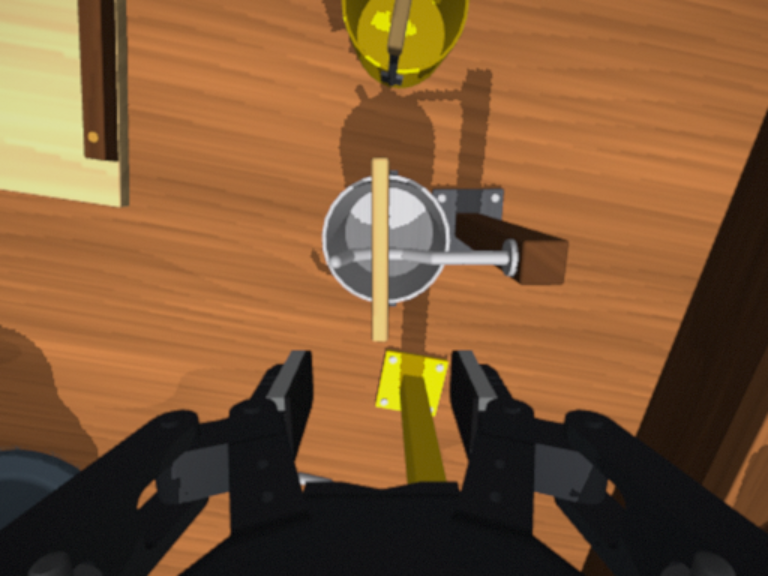

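The tin hangs level on the hook, with its bar from (380,158) to (380,340) and its middle over the hook. On to the bracket.

>>> drive_tool(plan=[[0.006,-0.042,0,0,0,0,1],[0.006,-0.042,0,0,0,0,1],[0.006,-0.042,0,0,0,0,1],[0.006,-0.042,0,0,0,0,1],[0.006,-0.042,0,0,0,0,1],[0.006,-0.042,0,0,0,0,1],[0.006,-0.042,0,0,0,0,1],[0.006,-0.042,0,0,0,0,1],[0.006,-0.042,0,0,0,0,1],[0.006,-0.042,0,0,0,0,1]])

```text
t: 8.7
tcp_pos: [0.4213, 0.0366, 0.3173]
tool_rot: [0.996, 0.091, 0.0, 0.0]
force: [1.6, 0.4, 0.3]
finger_gap: 1.0
gripper_force: 0.0
```

>>> drive_tool(plan=[[0.007,-0.042,0,0,0,0,1],[0.007,-0.042,0,0,0,0,1],[0.007,-0.042,0,0,0,0,1],[0.007,-0.042,0,0,0,0,1],[0.007,-0.042,0,0,0,0,1],[0,0,0,0,0,-8.5,1],[0,0,0,0,0,-8.5,1],[0,0,0,0,0,-8.5,1],[0,0,0,0,0,-8.5,1],[0,0,0,0,0,-8.5,1]])

```text
t: 9.7
tcp_pos: [0.4178, 0.2479, 0.3171]
tool_rot: [0.894, 0.449, -0.0, 0.0]
force: [-0.3, 0.1, -0.4]
finger_gap: 1.002
gripper_force: 0.0
```

>>> drive_tool(plan=[[0,0,0,0,0,-8.5,1],[0,0,0,0,0,-8.5,1],[0,0,0,0,0,-8.5,1],[0,0,0,0,0,-8.5,1],[0,0,0,0,0,-8.5,1],[0,0,0,0,0,0,1]])

```text
t: 10.3
tcp_pos: [0.4178, 0.2478, 0.3171]
tool_rot: [0.673, 0.74, -0.0, -0.0]
force: [-0.4, 0.4, -0.8]
finger_gap: 1.0
gripper_force: 0.0
```

```bash
cat > br.py <<'E'
from h import *
s=manip.sense();t=s['tcp_pos'];M=R.from_quat(s['tool_rot']).as_matrix();print(s['t'],t,M.round(3).tolist())
d=snap('wrist');cv2.imwrite('pics/w5.png',cv2.resize(d['image'][...,::-1],(768,576)))
C=cloud(d);P=C.reshape(-1,3)[(d['z_map']>0).ravel()]
P=P[(abs(P[:,0]-.45)<.08)&(abs(P[:,1]-.32)<.07)]
mr=lambda q:cv2.minAreaRect((q[:,:2]*1000).astype(np.float32))
for a,b in((.055,.07),(.005,.015),(.005,.07)):
    q=P[(P[:,2]>a)&(P[:,2]<b)];print(a,len(q),mr(q) if len(q)>3 else 0,np.median(q[:,2]) if len(q) else 0)
E
python3 br.py
```

```text
10.3 [0.41781391 0.24777654 0.31712987] [[-0.095, 0.995, -0.0], [0.995, 0.095, -0.0], [-0.0, -0.0, -1.0]]
0.055 357 ((412.8993835449219, 322.3282165527344), (9.676061630249023, 58.70361328125), 5.744550704956055) 0.06044693324906891
0.005 2072 ((458.86712646484375, 326.9978332519531), (77.9364013671875, 59.12019729614258), 5.486754894256592) 0.010584979710051068
0.005 2429 ((452.89471435546875, 326.4213562011719), (89.92762756347656, 59.13786697387695), 5.504846096038818) 0.010778659020646841
```

View pics/w5.png

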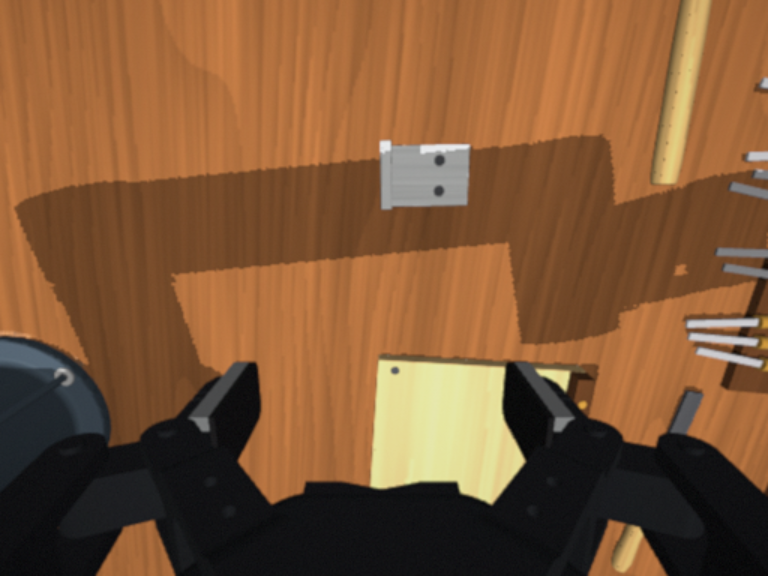

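The bracket is seen with its upright at (386,175), square to the fingers. Grip it.

>>> drive_tool(plan=[[0.025,0.002,0.02,0,0,0,1],[0.03,0,0.03,0,0,0,1],[0.02,0,0.04,0,0,0,1],[0,0,0.045,0,0,0,1],[0,0,0.045,0,0,0,1],[0,0,0.045,0,0,0,1],[0,0,0.04,0,0,0,1],[0,0,0.018,0,0,0,1],[0,0,0,0,0,0,-1],[0,0,0,0,0,0,-1]], newtons=80)

```text
t: 11.35
tcp_pos: [0.4131, 0.3228, 0.0344]
tool_rot: [0.673, 0.739, 0.0, 0.0]
force: [0.2, -0.0, 0.1]
finger_gap: 0.691
gripper_force: 0.0
```

>>> drive_tool(plan=[[0,0,0,0,0,0,-1],[0,0,0,0,0,0,-1],[0,0,0,0,0,0,-1],[0,0,0,0,0,0,-1],[0,0,0,0,0,0,-1],[0,0,0,0,0,0,-1],[0,0,0,0,0,0,-1]])

```text
t: 12.05
tcp_pos: [0.4137, 0.3231, 0.0356]
tool_rot: [0.673, 0.74, 0.001, 0.001]
force: [-0.2, 0.2, 6.7]
finger_gap: 0.105
gripper_force: 78.4
```

>>> drive_tool(plan=[[0,0,-0.02,0,0,0,-1],[0,0,-0.04,0,0,0,-1],[-0.02,0.005,-0.03,0,0,0,-1],[-0.04,0.011,0,0,0,0,-1],[-0.04,0.011,0,0,0,0,-1],[-0.042,0.011,0,0,0,0,-1],[-0.042,0.011,0,0,0,0,-1],[-0.042,0.011,0,0,0,0,-1],[-0.042,0.011,0,0,0,0,-1],[-0.042,0.011,0,0,0,0,-1]])

```text
t: 13.05
tcp_pos: [0.5238, 0.0202, 0.1244]
tool_rot: [0.673, 0.74, -0.0, -0.0]
force: [0.1, 1.0, -3.1]
finger_gap: 0.108
gripper_force: 78.2
```

>>> drive_tool(plan=[[-0.042,0.012,0,0,0,0,-1],[-0.033,0.01,0,0,0,3.6,-1],[0,0,0,0,0,0,-1],[0,0,0,0,0,0,-1]])

```text
t: 13.45
tcp_pos: [0.5524, -0.0513, 0.1241]
tool_rot: [0.696, 0.718, -0.0, -0.001]
force: [-0.6, 1.2, -2.3]
finger_gap: 0.106
gripper_force: 78.2
```

```bash
cat > pl.py <<'E'
from h import *
s=manip.sense();t=s['tcp_pos'];M=R.from_quat(s['tool_rot']).as_matrix();print(s['t'],t,M.round(4).tolist(),s['force'].round(1))
d=snap('wrist');cv2.imwrite('pics/w6.png',cv2.resize(d['image'][...,::-1],(768,576)))
C=cloud(d);P=C.reshape(-1,3)[(d['z_map']>0).ravel()]
mr=lambda q:(cv2.minAreaRect((q[:,:2]*1000).astype(np.float32)),len(q),np.median(q[:,2])) if len(q)>3 else 0
f=P[(P[:,2]>.034)&(P[:,2]<.046)&(P[:,0]>.62)&(P[:,0]<.72)&(abs(P[:,1]-.01)<.12)];print('far',mr(f))
b=t[2]-.0356
L=(P-t)@M
q=P[(abs(P[:,2]-b-.010)<.004)&(L[:,1]>0)&(L[:,1]<.1)&(abs(L[:,0])<.045)];print('foot',mr(q))
if len(q)>3:
    A=np.c_[q[:,:2]-q[:,:2].mean(0),np.ones(len(q))];print('plane',np.linalg.lstsq(A,q[:,2],rcond=None)[0])
    l=L[(abs(P[:,2]-b-.010)<.004)&(L[:,1]>0)&(L[:,1]<.1)&(abs(L[:,0])<.045)];print('tool',l.min(0),l.max(0))
E
python3 pl.py
```

```text
13.45 [ 0.55237601 -0.05134946  0.12410349] [[-0.0304, 0.9995, -0.0013], [0.9995, 0.0304, 0.0006], [0.0007, -0.0012, -1.0]] [-0.6  1.2 -2.3]
far (((658.4700927734375, -4.723243713378906), (21.495052337646484, 208.86712646484375), 2.053969383239746), 5982, np.float64(0.040570438396120664))
foot (((594.299072265625, -51.214569091796875), (83.01850128173828, 60.061729431152344), 1.6021562814712524), 9814, np.float64(0.09906824649046521))
plane [ 0.00078158 -0.0060581   0.0990168 ]
tool [-0.03127519  0.00050267  0.02214792] [0.02885663 0.08350196 0.02959527]
```

View pics/w6.png

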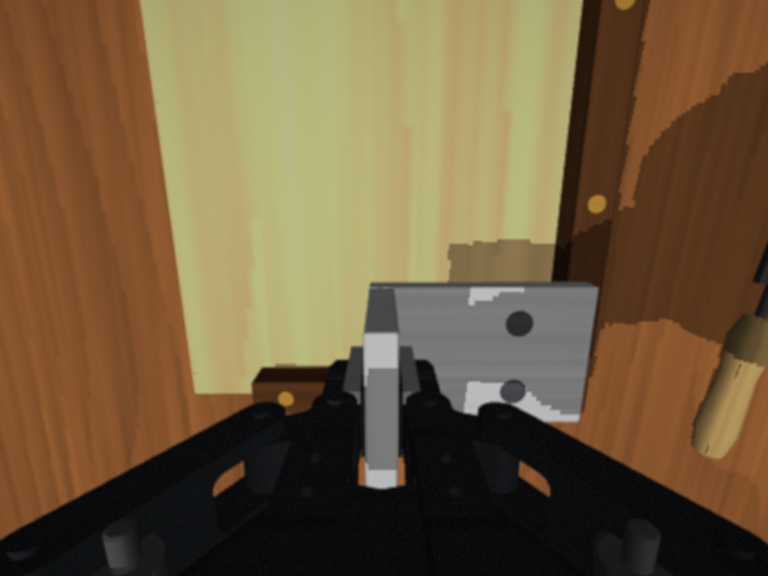

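The bracket is held level at yaw 1.6°, against about 2.0° for the fence. It is roughly 12 mm clear of the far fence and 11 mm clear of the side fence. Lower it onto the board.

>>> drive_tool(plan=[[0,0,0.03,0,0,-0.3,-1],[0,0,0.03,0,0,0,-1],[0,0,0.009,0,0,0,-1],[0,0,0.001,0,0,0,-1],[0,0,0.001,0,0,0,-1],[0,0,0,0,0,0,-1]])

```text
t: 14.1
tcp_pos: [0.553, -0.0501, 0.0538]
tool_rot: [0.693, 0.721, 0.0, 0.0]
force: [0.0, -0.1, -2.0]
finger_gap: 0.107
gripper_force: 78.2
```

>>> drive_tool(plan=[[0,0,0.001,0,0,0,-1],[0,0,0,0,0,0,-1]])

```text
t: 14.3
tcp_pos: [0.5533, -0.0505, 0.0533]
tool_rot: [0.694, 0.72, 0.0, 0.0]
force: [-0.5, 1.1, 3.7]
finger_gap: 0.101
gripper_force: 79.1
```

>>> drive_tool(plan=[[0,0,0.0005,0,0,0,-1],[0,0,0,0,0,0,-1]])

```text
t: 14.5
tcp_pos: [0.5533, -0.0505, 0.0533]
tool_rot: [0.694, 0.72, 0.0, 0.0]
force: [-2.0, 1.8, 8.7]
finger_gap: 0.103
gripper_force: 80.1
```

On the board. Slide towards the far fence, then the side fence.

>>> drive_tool(plan=[[0,0.004,0,0,0,0,-1],[0,0.004,0,0,0,0,-1],[0,0.002,0,0,0,0,-1],[0,0,0,0,0,0,-1]])

```text
t: 14.9
tcp_pos: [0.5633, -0.0504, 0.0533]
tool_rot: [0.694, 0.72, 0.0, 0.001]
force: [-1.5, -0.6, 8.9]
finger_gap: 0.102
gripper_force: 79.8
```

>>> drive_tool(plan=[[-0.004,0,0,0,0,0,-1],[-0.004,0,0,0,0,0,-1],[0,0,0,0,0,0,-1]])

```text
t: 15.2
tcp_pos: [0.5642, -0.0587, 0.0533]
tool_rot: [0.694, 0.72, 0.001, 0.001]
force: [-0.5, 0.1, 7.7]
finger_gap: 0.106
gripper_force: 79.7
```

>>> drive_tool(plan=[[0,0.001,0,0,0,0,-1],[0,0.001,0,0,0,0,-1],[0,0,0,0,0,0,-1]])

```text
t: 15.5
tcp_pos: [0.5653, -0.0585, 0.0533]
tool_rot: [0.694, 0.72, 0.0, 0.0]
force: [-2.6, 0.2, 9.6]
finger_gap: 0.104
gripper_force: 79.8
```

>>> drive_tool(plan=[[-0.001,0,0,0,0,0,-1],[-0.001,0,0,0,0,0,-1],[0,0,0,0,0,0,-1]])

```text
t: 15.8
tcp_pos: [0.5658, -0.0601, 0.0533]
tool_rot: [0.694, 0.72, 0.001, 0.001]
force: [0.2, 1.9, 8.2]
finger_gap: 0.111
gripper_force: 79.8
```

>>> drive_tool(plan=[[0,0.001,0,0,0,0,-1],[0,0.001,0,0,0,0,-1],[0,0,0,0,0,0,-1]])

```text
t: 16.1
tcp_pos: [0.5668, -0.0601, 0.0533]
tool_rot: [0.694, 0.72, -0.0, -0.0]
force: [-3.6, 1.2, 10.1]
finger_gap: 0.104
gripper_force: 80.0
```

>>> drive_tool(plan=[[-0.001,0,0,0,0,0,-1],[-0.001,0,0,0,0,0,-1],[0,0,0,0,0,0,-1]])

```text
t: 16.4
tcp_pos: [0.5668, -0.0615, 0.0533]
tool_rot: [0.694, 0.72, 0.0, -0.001]
force: [-2.9, 3.0, 9.7]
finger_gap: 0.108
gripper_force: 79.9
```

>>> drive_tool(plan=[[0,0.001,0,0,0,0,-1],[0,0,0,0,0,0,-1]])

```text
t: 16.6
tcp_pos: [0.5668, -0.0615, 0.0533]
tool_rot: [0.694, 0.72, -0.001, -0.001]
force: [-4.5, 1.9, 11.6]
finger_gap: 0.107
gripper_force: 80.2
```

>>> drive_tool(plan=[[-0.001,0,0,0,0,0,-1],[0,0,0,0,0,0,-1]])

```text
t: 16.8
tcp_pos: [0.5668, -0.062, 0.0533]
tool_rot: [0.694, 0.72, -0.0, -0.002]
force: [-4.0, 3.6, 10.3]
finger_gap: 0.109
gripper_force: 80.2
```

>>> drive_tool(plan=[[-0.001,0,0,0,0,0,-1],[0,0.001,0,0,0,0,-1],[0,0,0,0,0,0,-1]])

```text
t: 17.1
tcp_pos: [0.5669, -0.0622, 0.0533]
tool_rot: [0.694, 0.72, -0.001, -0.003]
force: [-6.6, 4.7, 13.1]
finger_gap: 0.104
gripper_force: 80.5
```

>>> drive_tool(plan=[[-0.001,0,0,0,0,0,-1],[0,0.001,0,0,0,0,-1],[0,0,0,0,0,0,-1]])

```text
t: 17.4
tcp_pos: [0.5668, -0.0623, 0.0533]
tool_rot: [0.694, 0.72, -0.001, -0.004]
force: [-9.0, 7.5, 15.4]
finger_gap: 0.108
gripper_force: 80.6
```

>>> drive_tool(plan=[[-0.001,0,0,0,0,0,-1],[-0.001,0,0,0,0,0,-1],[0,0.001,0,0,0,0,-1],[0,0,0,0,0,0,-1],[0,0,0,0,0,0,-1],[0,0,0,0,0,0,-1]])

```text
t: 18.0
tcp_pos: [0.5669, -0.0624, 0.0534]
tool_rot: [0.694, 0.72, -0.001, -0.006]
force: [-9.4, 13.2, 18.3]
finger_gap: 0.106
gripper_force: 80.8
```

```bash
sed -i 's/w6.png/w7.png/' pl.py; python3 pl.py; python3 - <<'E'
from h import *
for _ in range(4): manip.snapshot('top'); s=manip.sense(); print(s['force'].round(1),s['ft_torque'].round(2),s['tcp_pos'].round(4))
d=snap('top');cr=[cv2.resize(d['image'][140:230,225:315,::-1],(400,400),interpolation=cv2.INTER_CUBIC)]
d=snap('scene');cr.append(cv2.resize(d['image'][165:255,195:305,::-1],(400,400),interpolation=cv2.INTER_CUBIC))
w=cv2.imread('pics/w7.png');c=np.hstack(cr);w=cv2.resize(w[150:500,100:700],(343,200));c=np.vstack([c,np.hstack([w,np.zeros((200,457,3),np.uint8)])]);cv2.imwrite('pics/f.png',c)
E
```

```text
18.0 [ 0.56685316 -0.06243962  0.05342561] [[-0.0366, 0.9993, -0.0091], [0.9993, 0.0366, 0.0068], [0.0071, -0.0088, -0.9999]] [-9.4 13.2 18.3]
far (((652.2261352539062, -24.388755798339844), (173.86819458007812, 48.725616455078125), 86.17689514160156), 13820, np.float64(0.04056999064849799))
foot (((617.3015747070312, -64.67750549316406), (85.626708984375, 83.94827270507812), 13.290002822875977), 10541, np.float64(0.028768990763266278))
plane [ 0.00123967 -0.00305494  0.02872593]
tool [-0.04049179  0.00045025  0.02065972] [0.04497437 0.08488979 0.02957667]
[-9.8 12.6 17.4] [ 1.87  0.73 -0.01] [ 0.5668 -0.0624  0.0534]
[-10.5  12.5  16.4] [ 1.85  0.72 -0.02] [ 0.5669 -0.0624  0.0534]
[-9.1 13.3 17.8] [ 1.89  0.73 -0.  ] [ 0.5668 -0.0624  0.0534]
[-9.4 12.6 17.9] [1.85 0.79 0.02] [ 0.5669 -0.0624  0.0534]
```

View pics/f.png

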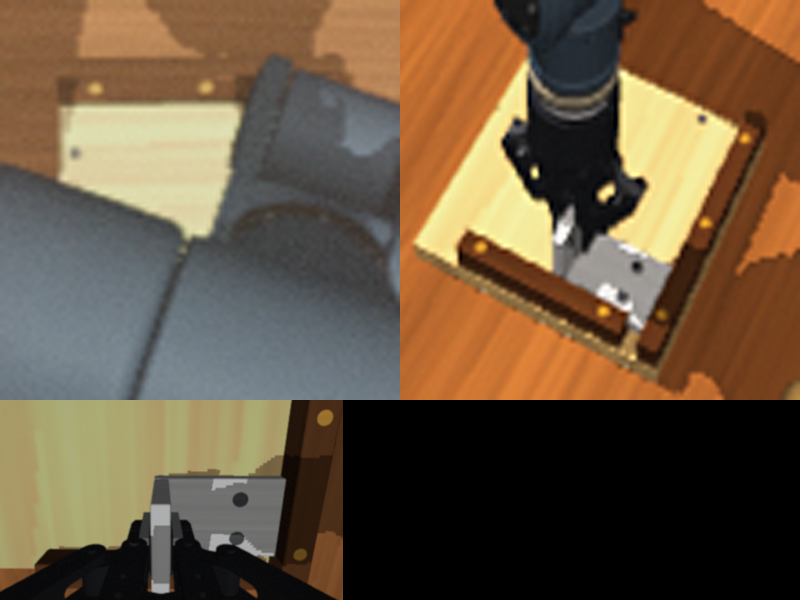

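```bash
python3 - <<'E'
from h import *
s=manip.sense();t=s['tcp_pos'];M=R.from_quat(s['tool_rot']).as_matrix()
d=snap('wrist');C=cloud(d);P=C.reshape(-1,3)[(d['z_map']>0).ravel()];col=d['image'].reshape(-1,3)[(d['z_map']>0).ravel()].astype(int)
L=(P-t)@M
grey=(col.max(1)-col.min(1))<25
q=P[grey&(abs(P[:,2]-.0285)<.004)&(L[:,1]>.012)&(L[:,1]<.1)&(abs(L[:,0])<.034)]
print('foot',cv2.minAreaRect((q[:,:2]*1000).astype(np.float32)),len(q))
A=np.c_[q[:,:2]-q[:,:2].mean(0),np.ones(len(q))];print('plane',np.linalg.lstsq(A,q[:,2],rcond=None)[0])
f=P[(P[:,2]>.037)&(P[:,2]<.046)&(P[:,0]>.635)&(P[:,0]<.72)&(P[:,1]>-.1)&(P[:,1]<.12)]
print('far',cv2.minAreaRect((f[:,:2]*1000).astype(np.float32)))
# edge lines: far edge of foot by x max per y bin, fence near edge by x min per y bin, +y edge of foot
e=lambda P,a,b,k,w:np.array([[c,np.percentile(P[abs(P[:,w]-c)<.003][:,1-w],k)] for c in np.arange(a,b,.006) if (abs(P[:,w]-c)<.003).sum()>15])
for n,E in(('footfar',e(q,-.085,-.035,98,1)),('fence',e(f,-.06,.1,2,1)),('foot+y',e(q,.585,.645,98,0))):
    p=np.polyfit(E[:,0],E[:,1],1);print(n,len(E),np.degrees(np.arctan(p[0])).round(2),np.polyval(p,-.06 if n!='foot+y' else .61))
E
```

```text
foot ((614.9556884765625, -60.00952911376953), (72.89677429199219, 67.47956848144531), 1.6604233980178833) 9814
plane [ 0.00362807 -0.00031509  0.02882755]
far ((658.7168579101562, -19.030723571777344), (21.96015167236328, 162.04306030273438), 1.784974217414856)
footfar 9 -2.0 0.6504585758885133
fence 21 -1.93 0.6501599509692221
foot+y 11 1.94 -0.03236151682912508
```

The far edges of the bracket and fence coincide (0.650 m, 2.0° against 1.9°), and the foot is level. The press is steady at about 10 N on the far fence and 13 N on the side fence. Handing in.

```bash
python3 -c "
from station import manip
print(manip.sense()['force'],manip.sense()['gripper_force'],manip.sign_off())"
```

```text
the job is handed in; nothing more can be done
[-9.39269279 14.04633308 17.1430244 ] 80.84836721420288 None
```

The tin hangs on the hook, let go, and the bracket sits flush in the fence corner, held pressed at about 9 N on the far fence and 14 N on the side fence; the job is handed in, but no verdict came back.

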